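# Sort the sample jars into their colour-coded holders

## Robot

A 7-joint arm with a two-finger parallel gripper is mounted at the origin on the work surface. World frame = base frame: x ahead of the robot, y to its left, z up, the work surface at z = 0. Lengths are in m, angles in rad, forces in N, time in s.
With the tool pointing down it reaches from about 0.35 to 0.9 m from the base axis. Payload 8.1 kg.
Tool frame: the origin (TCP) lies at the very end of the fingers, on their centre line; the grasp point (between the pads) lies 19 mm behind it (grasp_offset is the distance from the TCP to the grasp point, in m); z points along the fingers, y is the line along which they close (so a half turn about z gives the same grasp; the last joint's range is limited). The gripper opens to 92 mm and grips with 3 to 60 N. Pads are 19 mm wide; open, the fingers measure 130 mm over their backs; the gripper's body (75 mm by 190 mm) begins 47 mm behind the grasp point.
Start: joints at [1.218, 0.434, 0.025, 1.573, -0.012, 1.134, -0.075], TCP at [0.154, -0.606, 0.227] pointing down, gripper open.
Joint ranges: [-2.62, 2.62], [-0.44, 2.09], [-1.27, 1.32], [0.08, 2.57], [-1.32, 4.46], [0.12, 2], [-2.74, 2.74]. Speed limits (rad/s): [2.22, 2.22, 3.01, 3.01, 3.14, 3.14, 3.14].

## Interface

Orientations are given as a rotation vector (axis times angle).
In Python, from cell import observe, get_image, camera_params, sign_off, silhouettes, grasp_offset gives the robot as it stands. The module is installed in compiled form; this text tells all that it offers.
- The arm moves only by the tool jog_arm, never from a script. Its argument "motion" is a list that holds one entry, the list of rows, each a list of 7 numbers: the shift along the tool's x, y, z in m, then the turn, a rotation vector about the tool's x, y, z in rad, then the closure, from -1 (fully open) to 1 (shut), so that 0 is half open. In form: [[[dx, dy, dz, wx, wy, wz, hand], ...]]. A call has 1 to 10 rows; each row is the pose to reach, as a shift and turn from the pose commanded when the call began, along the tool's axes at that moment; what a row does not reach only later rows make up. A row lasts 1/12 s, in which the tool goes at most 41.7 mm and 7.16 degrees, less where a joint would pass 70% of its speed; a pose out of reach is approached as far as the arm can. A call with a gripper value outside its range is refused whole. The fingers move at their own pace and stop on an object; "force" is the grip in N (left out, the last holds). Time passes only in rows, so rows that repeat a pose let the fingers close. It gives the time, the measured TCP pose, the force, the opening and the grip force at its end, in the units of the state.
- observe(): the state, without advancing time (a new reading comes with each control period).
- get_image(name): name is "scene" or "top" or "wrist"; returns the picture (480x640x3 uint8, red, green, blue); there is no depth.
- camera_params(name): a dict with "vertical_fov" (degrees; the focal length in pixels is half the picture's height over the tangent of half this angle, whatever the lens; pixels are square), "cx", "cy" (the principal point, pixels), "T" (4x4, takes a point from camera to world coordinates). Camera axes: x right, y down, z forward; pixel columns grow to the right and rows downward; lengths in m; the calibration is good to about 2 mm. The wrist camera is an equidistant fisheye: a pixel r from the principal point sees the ray r / f radians off the axis. A picture is of the moment at which its call begins: read the wrist's pose just before it. camera_params takes no time and is no camera call; for the wrist camera it gives the pose at the moment of the call.
- sign_off(): hands the job in; it is judged then, once.
Trained networks look in the newest picture that a camera, given by its name, has taken for a name from the list of things; names that differ only in an ending like _2 or _b are one class to them, and where a whole thing is asked for, a point or a joint stands for the part that bears it (a point fixed in the world has none). Each returns a list of dicts, best first, with "p" (0 to 1); they miss things now and then, are a little off and sometimes report something else, mostly with a low value. They report only what shows in the picture. A call takes as long as a camera call. They do not tell look-alikes from the thing itself.
- silhouettes(query, camera): "mask" (480x640 bool, what is visible of it) and "pixel" ([column, row] in pixels, amid what is visible of it).
The state is a dict: "clock": time; "joints": joint angles; "dq": joint speeds; "joint_efforts": joint torques, N m; "position": TCP position; "ee_rot": TCP orientation; "force": force on the tool from outside, world axes, zero at the start; "ft_torque": the same for the moment, N m; "width": opening from 0.0 (shut) to 1.0 (fully open); "gripper_force": force on a finger pad.
Only numpy, scipy, OpenCV 4.12 (cv2) and the standard library are available. Lean on these libraries where they do the work, as an engineer would, in place of code of your own. Each camera call takes 0.05 s, during which the arm holds its last target. There are 200 camera calls.

## Task

Put each of the four wide white sample jars into the round holder whose well has the colour of its cap, standing upright and flat on the floor of the well, and let go. Keep the jars upright throughout, and leave the two slim capped tubes standing where they are.

Things in the scene. Friction and masses are not known exactly. Their poses are not given: they have to be found in the camera images.
- jar_blue: Loose wide sample jar: upright white plastic cylinder with a blue screw cap of the same diameter, 44 mm in diameter, 75 mm tall in all (the cap is the top 15 mm), about 90 g. Origin: centre of its underside; z up.
- jar_green: Loose wide sample jar: upright white plastic cylinder with a green screw cap of the same diameter, 44 mm in diameter, 75 mm tall in all (the cap is the top 15 mm), about 90 g. Origin: centre of its underside; z up.
- jar_red: Loose wide sample jar: upright white plastic cylinder with a red screw cap of the same diameter, 44 mm in diameter, 75 mm tall in all (the cap is the top 15 mm), about 90 g. Origin: centre of its underside; z up.
- jar_black: Loose wide sample jar: upright white plastic cylinder with a black screw cap of the same diameter, 44 mm in diameter, 75 mm tall in all (the cap is the top 15 mm), about 90 g. Origin: centre of its underside; z up.
- holder_blue: Fixed round jar holder: yellow foot 80 mm in diameter and 6 mm thick, on it a blue ring wall (outer diameter 70 mm, inner 60 mm, top 20 mm above the bench) round a flat blue floor that lies 6 mm above the bench. Origin: centre of the underside of the foot, on the bench; z up.
- holder_green: Fixed round jar holder: yellow foot 80 mm in diameter and 6 mm thick, on it a green ring wall (outer diameter 70 mm, inner 60 mm, top 20 mm above the bench) round a flat green floor that lies 6 mm above the bench. Origin: centre of the underside of the foot, on the bench; z up.
- holder_red: Fixed round jar holder: yellow foot 80 mm in diameter and 6 mm thick, on it a red ring wall (outer diameter 70 mm, inner 60 mm, top 20 mm above the bench) round a flat red floor that lies 6 mm above the bench. Origin: centre of the underside of the foot, on the bench; z up.
- holder_black: Fixed round jar holder: yellow foot 80 mm in diameter and 6 mm thick, on it a black ring wall (outer diameter 70 mm, inner 60 mm, top 20 mm above the bench) round a flat black floor that lies 6 mm above the bench. Origin: centre of the underside of the foot, on the bench; z up.
- tube_blue: Loose slim tube, not a jar: dark grey cylinder 26 mm in diameter with a blue cap 28 mm in diameter, standing upright, 85 mm tall, about 40 g; stays where it is. Origin: centre of its underside; z up.
- tube_red: Loose slim tube, not a jar: dark grey cylinder 26 mm in diameter with a red cap 28 mm in diameter, standing upright, 85 mm tall, about 40 g; stays where it is. Origin: centre of its underside; z up.
Things that resemble listed ones, but are neither listed nor needed, are in the scene too. What is shaped like the jar_blue but yellow is not meant.

How it is judged:
By the outcome, as a careful person would: the job done as asked, in the order asked, and still so for the second after the job is handed in, with the robot touching nothing.
It also fails if it takes over 91 s, if anything falls off the work surface, if the arm or the gripper's body presses on something with over 40 N, if the wrist force passes 120 N, or if a joint passes its speed limit or range.

## Working session

There is one attempt and no reset: what is moved stays moved. The work goes in short steps, Python scripts to look and compute and a tool call to move; the robot and the scene stay as the last step left them, time stands still between calls to the robot, and variables do not carry over. Pictures are saved under pics/ and viewed, at most 14 in all, crops included, and the job is handed in when it is done.

Besides the shell and the picture viewer there is one more tool, called after "Emit:" as a command line: name --argument value ..., lists and objects as JSON in quotes. jog_arm: Moves the arm, as the interface text tells. Its arguments: {"type":"object","properties":{"motion":{"type":"array"},"force":{"type":"number"}},"required":["motion"]}

```bash
mkdir -p pics; python3 - <<'E'
from cell import *
import cv2,numpy as np
print(observe())
for n in("top","scene"):
    im=get_image(n);cv2.imwrite(f"pics/{n}0.png",im[:,:,::-1]);p=camera_params(n);print(n,p)
E
```

```text
{'clock': 0.0, 'joints': array([ 1.2183828 ,  0.43522573,  0.02496704,  1.57412579, -0.0116093 ,
        1.1340097 , -0.07509349]), 'dq': array([-0.00050762,  0.00019072, -0.00146934,  0.0003208 , -0.00049357,
        0.00064305,  0.00105202]), 'joint_efforts': array([ 3.78588738e-04, -6.67858744e+01,  9.85630341e-01, -3.14460862e+01,
       -6.04791543e-02,  4.29015909e-02,  1.57230288e-04]), 'position': array([ 0.15433162, -0.60509515,  0.22593211]), 'ee_rot': array([-3.11555363e+00, -3.91091897e-01,  5.28210129e-04]), 'force': array([ 0.80486874, -0.07432405, -0.05363021]), 'ft_torque': array([ 0.00714519,  0.017111  , -0.00787912]), 'gripper_force': 0.0, 'width': 1.0022089268438392}
top {'vertical_fov': 47.98290509514559, 'cx': 320.7806525566168, 'cy': 241.2884903822319, 'T': array([[-2.45662008e-03, -9.90846185e-01,  1.34973344e-01,
         3.49287424e-01],
       [-9.99876308e-01,  3.37034257e-04, -1.57243427e-02,
         2.27383550e-02],
       [ 1.55349143e-02, -1.34995278e-01, -9.90724453e-01,
         9.71866947e-01],
       [ 0.00000000e+00,  0.00000000e+00,  0.00000000e+00,
         1.00000000e+00]])}
scene {'vertical_fov': 42.805232221180745, 'cx': 319.89053559623795, 'cy': 240.59840139542337, 'T': array([[-0.21556769,  0.66596096, -0.71416145,  1.30648247],
       [ 0.97630935,  0.13296458, -0.17070584,  0.20697873],
       [-0.01872525, -0.73404116, -0.67884677,  0.85321524],
       [ 0.        ,  0.        ,  0.        ,  1.        ]])}
```

View pics/top0.png

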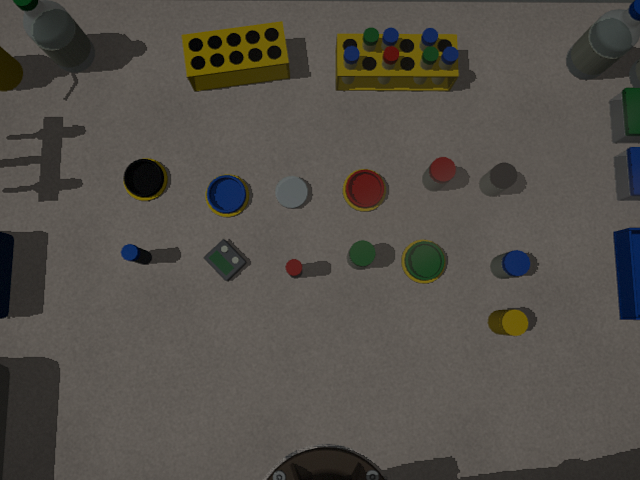

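View pics/scene0.png

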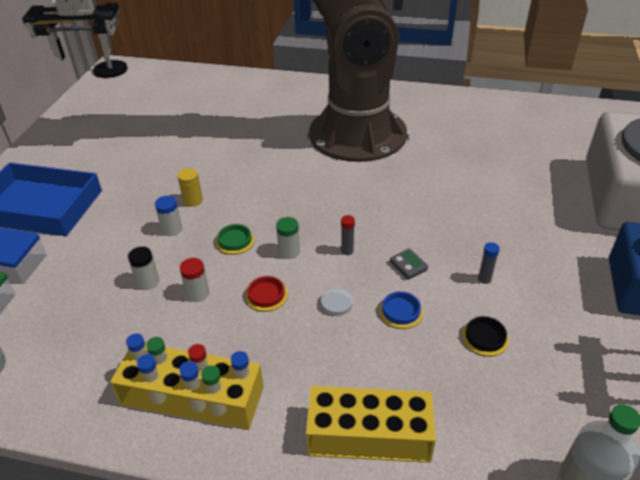

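```bash
cat > h.py <<'E'
import numpy as np,cv2
from cell import *
def ray(n,px,z):
    p=camera_params(n);f=240/np.tan(np.radians(p["vertical_fov"]/2));T=p["T"]
    d=T[:3,:3]@np.array([(px[0]-p["cx"])/f,(px[1]-p["cy"])/f,1.]);o=T[:3,3]
    return (o+d*(z-o[2])/d[2])[:2]
def proj(n,P):
    p=camera_params(n);f=240/np.tan(np.radians(p["vertical_fov"]/2));T=p["T"]
    c=(np.asarray(P)-T[:3,3])@T[:3,:3];return np.c_[c[:,0]/c[:,2]*f+p["cx"],c[:,1]/c[:,2]*f+p["cy"]]
E
python3 - <<'E'
from h import *
im=cv2.imread("pics/top0.png");g=im.copy()
get_image("top")
th=np.linspace(0,2*np.pi,40)
seeds=dict(jar_red=(442,169),jar_black=(503,176),jar_green=(361,254),jar_blue=(516,264),holder_black=(145,179),holder_blue=(227,195),holder_red=(364,189),holder_green=(424,261),tube_blue=(131,253),tube_red=(294,268),yellow=(515,322),disc=(292,192))
for k,s in seeds.items():
    z=.075 if k[0] in"jy" else .02 if k[0]=="h" else .085 if k[0]=="t" else 0.01
    xy=ray("top",s,z); r=dict(j=.022,y=.022,h=.035,t=.014,d=.025)[k[0]]
    out=[]
    if k[0] in "jht":
        for d in silhouettes(k,"top"):
            if np.hypot(*(np.array(d["pixel"])-s))<25:
                m=d["mask"];c=np.argwhere(m)
                out=[d["p"],c.mean(0)[::-1].round(1),c.min(0)[::-1],c.max(0)[::-1]];break
    print(k,xy.round(4),out)
    cv2.polylines(g,[(16*proj("top",np.c_[xy[0]+r*np.cos(th),xy[1]+r*np.sin(th),0*th+z])).astype(int)],True,(255,255,255),1,cv2.LINE_AA,4)
cv2.imwrite("pics/ov.png",cv2.resize(g[120:360,90:570],None,fx=1.66,fy=1.66))
E
```

```text
jar_red [ 0.5966 -0.1999] [0.8, array([438. , 173.7]), array([422, 157]), array([454, 190])]
jar_black [ 0.5844 -0.3045] [0.67, array([497.9, 179.3]), array([479, 163]), array([516, 195])]
jar_green [ 0.45   -0.0588] [0.8, array([360.5, 255. ]), array([347, 241]), array([374, 269])]
jar_blue [ 0.4329 -0.3191] [0.79, array([509.6, 264.4]), array([490, 250]), array([529, 278])]
holder_black [0.5923 0.3239] [0.79, array([144.7, 179.5]), array([123, 158]), array([167, 200])]
holder_blue [0.563 0.176] [0.84, array([226.6, 195.1]), array([205, 174]), array([248, 216])]
holder_red [ 0.5743 -0.0707] [0.64, array([363.9, 190.1]), array([342, 169]), array([386, 211])]
holder_green [ 0.4435 -0.1758] [0.59, array([422.7, 261.3]), array([401, 240]), array([444, 283])]
tube_blue [0.4508 0.3211] [0.78, array([135.3, 254.3]), array([121, 244]), array([151, 264])]
tube_red [0.4257 0.0529] [0.73, array([293.6, 268. ]), array([285, 259]), array([302, 277])]
yellow [ 0.3366 -0.3125] []
disc [0.571  0.0597] []
```

View pics/ov.png

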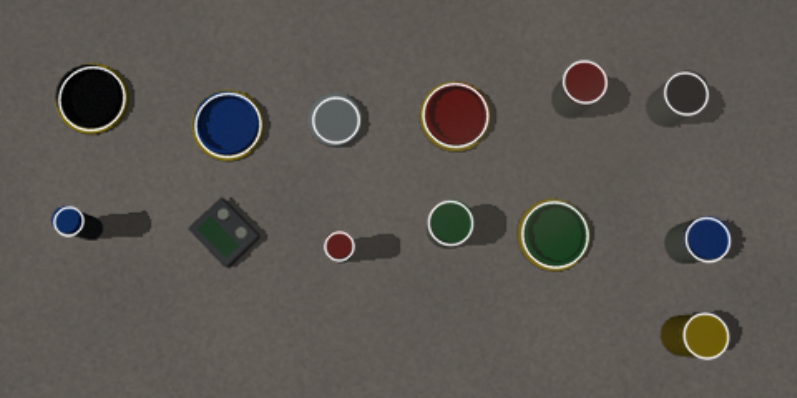

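Emit:
jog_arm --motion '[[[0.341,-0.208,0.066,0,0,0.25,-1],[0.341,-0.208,0.066,0,0,0.25,-1],[0.341,-0.208,0.066,0,0,0.25,-1],[0.341,-0.208,0.066,0,0,0.25,-1],[0.341,-0.208,0.066,0,0,0.25,-1],[0.341,-0.208,0.066,0,0,0.25,-1],[0.341,-0.208,0.066,0,0,0.25,-1],[0.341,-0.208,0.066,0,0,0.25,-1],[0.341,-0.208,0.066,0,0,0.25,-1],[0.341,-0.208,0.066,0,0,0.25,-1]]]' --force 20

```text
clock: 1.48
position: [0.4361, -0.3163, 0.1605]
ee_rot: [-3.141, -0.004, -0.002]
force: [1.1, -0.4, 0.2]
width: 0.997
gripper_force: 0.0
```

```bash
python3 - <<'E'
from h import *
p=camera_params("wrist");im=get_image("wrist");print(p,observe()["position"],observe()["joints"])
f=240/np.tan(np.radians(p["vertical_fov"]/2));T=p["T"];g=im[:,:,::-1].copy()
th=np.linspace(0,2*np.pi,60)
for xy in[(.4329,-.3191),(.3366,-.3125),(.5844,-.3045)]:
    P=np.c_[xy[0]+.022*np.cos(th),xy[1]+.022*np.sin(th),0*th+.075];c=(P-T[:3,3])@T[:3,:3]
    rr=np.hypot(c[:,0],c[:,1]);a=np.arctan2(rr,c[:,2])*f/rr
    q=np.c_[c[:,0]*a+p["cx"],c[:,1]*a+p["cy"]]
    cv2.polylines(g,[(q*16).astype(int)],True,(255,255,255),1,cv2.LINE_AA,4)
cv2.imwrite("pics/w1.png",g)
E
```

```text
{'vertical_fov': 65.70646984690485, 'cx': 315.9753694406563, 'cy': 242.06344300241665, 'T': array([[ 3.34353332e-03, -9.67501157e-01, -2.52844483e-01,
         5.04610100e-01],
       [-9.99994404e-01, -3.26246818e-03, -7.39873272e-04,
        -3.17176386e-01],
       [-1.09068832e-04,  2.52845542e-01, -9.67506651e-01,
         3.18042279e-01],
       [ 0.00000000e+00,  0.00000000e+00,  0.00000000e+00,
         1.00000000e+00]])} [ 0.44001415 -0.31145714  0.15978136] [ 0.57063801  0.36762898 -0.06638751  1.86305459  0.02432463  0.91139839
 -1.06814845]
```

View pics/w1.png

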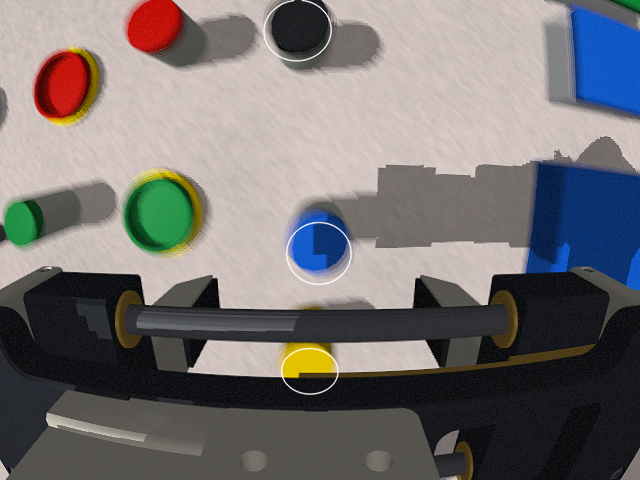

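```bash
cat >> h.py <<'E'
def wlook(name,pts,z,r):
    for _ in range(3):get_image("top")
    p=camera_params("wrist");im=get_image("wrist")
    f=240/np.tan(np.radians(p["vertical_fov"]/2));T=p["T"];g=im[:,:,::-1].copy()
    th=np.linspace(0,2*np.pi,60)
    for xy in pts:
        P=np.c_[xy[0]+r*np.cos(th),xy[1]+r*np.sin(th),0*th+z];c=(P-T[:3,3])@T[:3,:3]
        rr=np.hypot(c[:,0],c[:,1]);a=np.arctan2(rr,c[:,2])*f/rr
        q=np.c_[c[:,0]*a+p["cx"],c[:,1]*a+p["cy"]]
        cv2.polylines(g,[(q*16).astype(int)],True,(255,255,255),1,cv2.LINE_AA,4)
    cv2.imwrite(f"pics/{name}.png",g);print(observe()["position"],observe()["clock"])
E
python3 -c "
from h import *
wlook('w2',[(.4329,-.3191),(.3366,-.3125),(.5844,-.3045)],.075,.022)"
```

```text
[ 0.43304747 -0.32048081  0.16080764] 1.7333
```

View pics/w2.png

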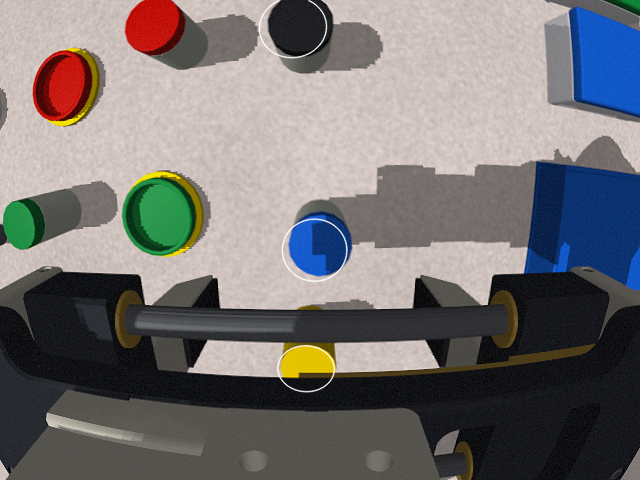

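Emit:
jog_arm --motion '[[[0,0,0.03,0,0,0,-1],[0,0,0.065,0,0,0,-1],[0,0,0.095,0,0,0,-1],[0,0,0.115,0,0,0,-1],[0,0,0.125,0,0,0,-1],[0,0,0.125,0,0,0,-1],[0,0,0.125,0,0,0,1],[0,0,0.125,0,0,0,1],[0,0,0.125,0,0,0,1],[0,0,0.125,0,0,0,1]]]' --force 20

```text
clock: 2.57
position: [0.4342, -0.3204, 0.037]
ee_rot: [3.14, -0.001, 0.003]
force: [-0.3, 0.7, 0.2]
width: 0.757
gripper_force: 0.0
```

Emit:
jog_arm --motion '[[[0,0,0,0,0,0,1],[0,0,0,0,0,0,1],[0,0,0,0,0,0,1],[0,0,0,0,0,0,1],[0,0,0,0,0,0,1],[0,0,0,0,0,0,1],[0,0,-0.02,0,0,0,1],[0,0,-0.05,0,0,0,1],[0,0,-0.085,0,0,0,1],[0,0,-0.12,0,0,0,1]]]'

```text
clock: 3.4
position: [0.4328, -0.3192, 0.1565]
ee_rot: [-3.14, 0.0, 0.003]
force: [0.8, -0.9, -1.3]
width: 0.475
gripper_force: 20.0
```

Emit:
jog_arm --motion '[[[0.004,-0.015,0,0,0,0,1],[0.013,-0.048,0,0,0,0,1],[0.022,-0.082,0,0,0,0,1],[0.031,-0.116,0,0,0,0,1],[0.039,-0.15,0,0,0,0,1],[0.048,-0.184,0,0,0,0,1],[0.059,-0.222,0,0,0,0,1],[0.069,-0.261,0,0,0,0,1],[0.079,-0.3,0,0,0,0,1],[0.089,-0.338,0,0,0,0,1]]]'

```text
clock: 4.23
position: [0.5225, 0.0202, 0.1556]
ee_rot: [3.142, -0.0, -0.0]
force: [0.7, -0.3, -1.2]
width: 0.477
gripper_force: 20.0
```

Emit:
jog_arm --motion '[[[0.01,-0.036,0,0,0,0,1],[0.019,-0.072,0,0,0,0,1],[0.027,-0.104,0,0,0,0,1],[0.034,-0.13,0,0,0,0,1],[0.039,-0.148,0,0,0,0,1],[0.041,-0.156,0,0,0,0,1],[0.041,-0.156,0,0,0,0,1],[0.041,-0.156,0,0,0,0,1],[0.041,-0.156,0.02,0,0,0,1],[0.041,-0.156,0.04,0,0,0,1]]]'

```text
clock: 5.07
position: [0.5646, 0.1719, 0.1163]
ee_rot: [3.141, -0.005, 0.004]
force: [0.4, -0.3, -1.1]
width: 0.476
gripper_force: 20.0
```

```bash
python3 -c "
from h import *
wlook('w3',[(.564,.1745)],.02,.035)"
```

```text
[0.56345404 0.17232966 0.11588672] 5.2667
```

View pics/w3.png

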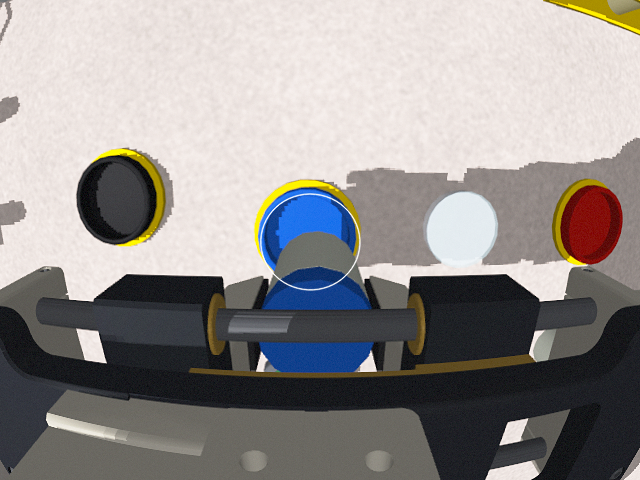

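Emit:
jog_arm --motion '[[[0.002,-0.002,0.02,0,0,0,1],[0.002,-0.002,0.04,0,0,0,1],[0.002,-0.002,0.055,0,0,0,1],[0.002,-0.002,0.065,0,0,0,1],[0.002,-0.002,0.07,0,0,0,1],[0.002,-0.002,0.073,0,0,0,1],[0.002,-0.002,0.073,0,0,0,1]]]'

```text
clock: 5.85
position: [0.566, 0.1761, 0.0431]
ee_rot: [-3.142, 0.001, -0.001]
force: [-0.6, -0.3, -0.4]
width: 0.475
gripper_force: 20.0
```

Emit:
jog_arm --motion '[[[0,0,0,0,0,0,-1],[0,0,0,0,0,0,-1],[0,0,0,0,0,0,-1],[0,0,0,0,0,0,-1],[0,0,-0.01,0,0,0,-1],[0,0,-0.04,0,0,0,-1],[0,0,-0.08,0,0,0,-1],[0,0,-0.12,0,0,0,-1],[0,-0.0,-0.12,0,0,0,-1]]]'

```text
clock: 6.6
position: [0.5696, 0.1781, 0.1716]
ee_rot: [-3.137, 0.0, -0.018]
force: [2.1, 1.5, 0.0]
width: 0.992
gripper_force: 0.0
```

```bash
python3 -c "
from h import *
wlook('w4',[(.566,.1761)],.081,.022)"
```

```text
[0.56514196 0.17587601 0.16256621] 6.8
```

View pics/w4.png

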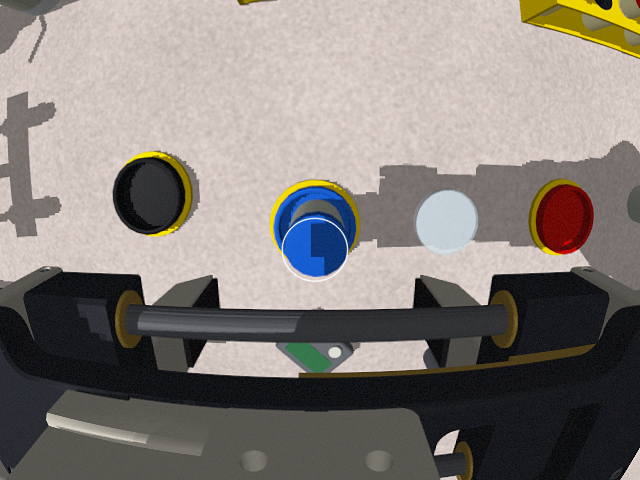

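Emit:
jog_arm --motion '[[[-0.007,0.015,0,0,0,0,-1],[-0.023,0.048,0,0,0,0,-1],[-0.04,0.083,0,0,0,0,-1],[-0.058,0.119,0,0,0,0,-1],[-0.075,0.154,0,0,0,0,-1],[-0.092,0.19,0,0,0,0,-1],[-0.106,0.218,0,0,0,0,-1],[-0.115,0.237,0,0,0,0,-1],[-0.115,0.237,0,0,0,0,-1],[-0.115,0.237,0,0,0,0,-1]]]'

```text
clock: 7.63
position: [0.4493, -0.0619, 0.1618]
ee_rot: [3.141, -0.005, -0.004]
force: [0.7, -0.2, 0.4]
width: 1.001
gripper_force: 0.0
```

Emit:
jog_arm --motion '[[[0,0,0.03,0,0,0,-1],[0,0,0.065,0,0,0,-1],[0,0,0.095,0,0,0,-1],[0,0,0.115,0,0,0,-1],[0,0,0.126,0,0,0,-1],[0,0,0.126,0,0,0,1],[0,0,0.126,0,0,0,1],[0,0,0.126,0,0,0,1],[0,0,0.126,0,0,0,1],[0,0,0.126,0,0,0,1]]]'

```text
clock: 8.47
position: [0.4513, -0.0607, 0.0376]
ee_rot: [3.142, -0.0, 0.003]
force: [0.0, 0.1, 0.8]
width: 0.687
gripper_force: 0.0
```

Emit:
jog_arm --motion '[[[0,0,0,0,0,0,1],[0,0,0,0,0,0,1],[0,0,0,0,0,0,1],[0,0,0,0,0,0,1],[0,0,0,0,0,0,1],[0,0,0,0,0,0,1],[0,0,-0.02,0,0,0,1],[0,0,-0.05,0,0,0,1],[0,0,-0.085,0,0,0,1],[0,0,-0.12,0,0,0,1]]]'

```text
clock: 9.3
position: [0.4496, -0.0607, 0.1576]
ee_rot: [-3.141, 0.0, 0.003]
force: [1.3, 0.1, -1.6]
width: 0.478
gripper_force: 20.0
```

Emit:
jog_arm --motion '[[[-0.001,0.02,0,0,0,0,1],[-0.002,0.05,0,0,0,0,1],[-0.004,0.08,0,0,0,0,1],[-0.005,0.104,0,0,0,0,1],[-0.006,0.116,0,0,0,0,1],[-0.006,0.116,0,0,0,0,1],[-0.006,0.116,0.02,0,0,0,1],[-0.006,0.116,0.045,0,0,0,1],[-0.006,0.116,0.06,0,0,0,1],[-0.006,0.116,0.06,0,0,0,1]]]'

```text
clock: 10.13
position: [0.4424, -0.1753, 0.094]
ee_rot: [-3.14, -0.001, 0.008]
force: [0.0, -0.8, -0.4]
width: 0.476
gripper_force: 20.0
```

```bash
python3 -c "
from h import *
wlook('w5',[(.4445,-.1755)],.02,.035)"
```

```text
[ 0.44528757 -0.17655025  0.09766329] 10.3333
```

View pics/w5.png

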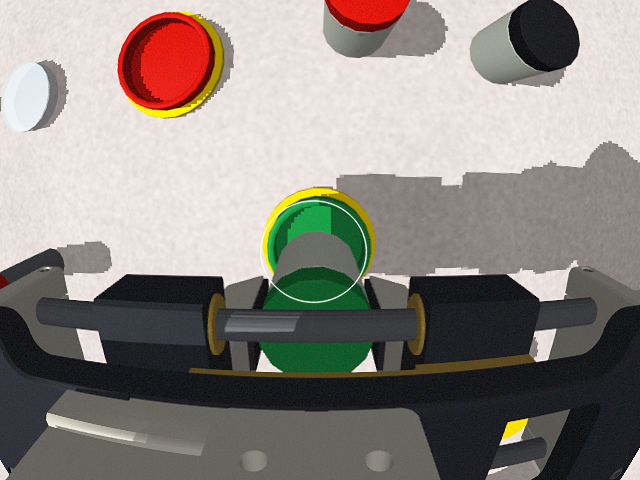

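Emit:
jog_arm --motion '[[[0.002,0.001,0.015,0,0,0,1],[0.002,0.001,0.03,0,0,0,1],[0.002,0.001,0.042,0,0,0,1],[0.002,0.001,0.05,0,0,0,1],[0.002,0.001,0.054,0,0,0,1],[0.002,0.001,0.054,0,0,0,1]]]'

```text
clock: 10.83
position: [0.447, -0.1779, 0.0431]
ee_rot: [3.141, -0.0, 0.001]
force: [0.3, 0.9, -0.8]
width: 0.478
gripper_force: 20.0
```

Emit:
jog_arm --motion '[[[0,0,0,0,0,0,-1],[0,0,0,0,0,0,-1],[0,0,0,0,0,0,-1],[0,0,0,0,0,0,-1],[0,0,-0.01,0,0,0,-1],[0,0,-0.04,0,0,0,-1],[0,0,-0.08,0,0,0,-1],[0,0,-0.11,0,0,0,-1],[0,0,-0.12,0,0,0,-1]]]'

```text
clock: 11.58
position: [0.4487, -0.1784, 0.1679]
ee_rot: [3.14, -0.001, 0.01]
force: [0.1, -0.1, 0.2]
width: 0.99
gripper_force: 0.0
```

Emit:
jog_arm --motion '[[[0.015,0.002,0,0,0,0,-1],[0.05,0.008,0,0,0,0,-1],[0.085,0.014,0,0,0,0,-1],[0.115,0.018,0,0,0,0,-1],[0.14,0.022,0,0,0,0,-1],[0.151,0.024,0,0,0,0,-1],[0.151,0.024,0,0,0,0,-1],[0.151,0.024,0,0,0,0,-1],[0.151,0.024,0,0,0,0,-1]]]'

```text
clock: 12.33
position: [0.5964, -0.2018, 0.1627]
ee_rot: [-3.141, 0.001, 0.002]
force: [-0.2, 0.2, 0.1]
width: 1.001
gripper_force: 0.0
```

Emit:
jog_arm --motion '[[[0,0,0.03,0,0,0,-1],[0,0,0.065,0,0,0,-1],[0,0,0.095,0,0,0,-1],[0,0,0.115,0,0,0,-1],[0,0,0.126,0,0,0,-1],[0,0,0.126,0,0,0,1],[0,0,0.126,0,0,0,1],[0,0,0.126,0,0,0,1],[0,0,0.126,0,0,0,1],[0,0,0.126,0,0,0,1]]]'

```text
clock: 13.17
position: [0.5984, -0.2021, 0.0382]
ee_rot: [3.141, -0.001, 0.004]
force: [0.3, -0.0, -1.2]
width: 0.687
gripper_force: 0.0
```

Emit:
jog_arm --motion '[[[0,0,0,0,0,0,1],[0,0,0,0,0,0,1],[0,0,0,0,0,0,1],[0,0,0,0,0,0,1],[0,0,0,0,0,0,1],[0,0,0,0,0,0,1],[0,0,-0.02,0,0,0,1],[0,0,-0.05,0,0,0,1],[0,0,-0.085,0,0,0,1],[0,0,-0.12,0,0,0,1]]]'

```text
clock: 14.0
position: [0.5967, -0.2016, 0.1572]
ee_rot: [-3.141, 0.0, 0.003]
force: [0.9, -0.4, -1.0]
width: 0.478
gripper_force: 20.0
```

Emit:
jog_arm --motion '[[[-0.003,-0.02,0,0,0,0,1],[-0.008,-0.052,0,0,0,0,1],[-0.014,-0.086,0,0,0,0,1],[-0.019,-0.116,0,0,0,0,1],[-0.021,-0.13,0,0,0,0,1],[-0.021,-0.13,0,0,0,0,1],[-0.021,-0.13,0.02,0,0,0,1],[-0.021,-0.13,0.045,0,0,0,1],[-0.021,-0.13,0.06,0,0,0,1],[-0.021,-0.13,0.06,0,0,0,1]]]'

```text
clock: 14.83
position: [0.5742, -0.0728, 0.0934]
ee_rot: [3.141, -0.002, -0.009]
force: [-1.0, -0.3, -0.6]
width: 0.478
gripper_force: 20.0
```

```bash
python3 -c "
from h import *
wlook('w6',[(.5765,-.0715)],.02,.035)"
```

```text
[ 0.57737109 -0.07237046  0.09776353] 15.0333
```

View pics/w6.png

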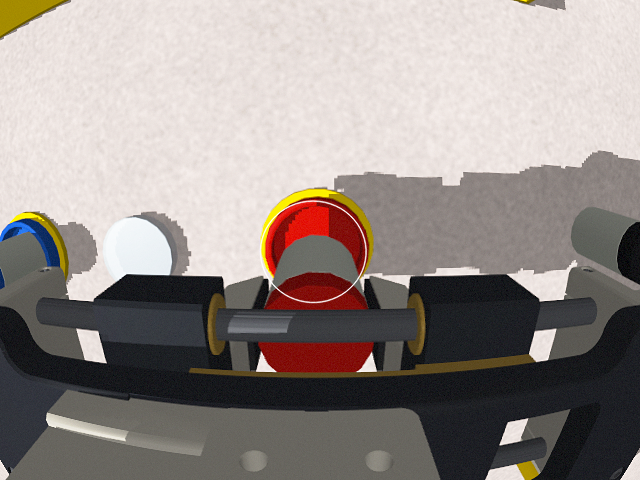

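Well-aligned (ring centre about column 317, row 249); lower and release.

Emit:
jog_arm --motion '[[[0.001,0,0.015,0,0,0,1],[0.001,0,0.03,0,0,0,1],[0.001,0,0.042,0,0,0,1],[0.001,0,0.05,0,0,0,1],[0.001,0,0.054,0,0,0,1],[0.001,0,0.054,0,0,0,1]]]'

```text
clock: 15.53
position: [0.5778, -0.072, 0.0429]
ee_rot: [3.141, -0.001, 0.0]
force: [0.0, -0.6, -0.1]
width: 0.474
gripper_force: 20.0
```

Emit:
jog_arm --motion '[[[0,0,0,0,0,0,-1],[0,0,0,0,0,0,-1],[0,0,0,0,0,0,-1],[0,0,0,0,0,0,-1],[0,0,-0.01,0,0,0,-1],[0,0,-0.04,0,0,0,-1],[0,0,-0.08,0,0,0,-1],[0,0,-0.11,0,0,0,-1],[0,0,-0.12,0,0,0,-1]]]'

```text
clock: 16.28
position: [0.5801, -0.0719, 0.1686]
ee_rot: [3.141, -0.001, 0.012]
force: [1.1, -0.4, -0.4]
width: 0.996
gripper_force: 0.0
```

Emit:
jog_arm --motion '[[[0,0.015,0,0,0,0,-1],[0.001,0.05,0,0,0,0,-1],[0.003,0.085,0,0,0,0,-1],[0.004,0.12,0,0,0,0,-1],[0.005,0.155,0,0,0,0,-1],[0.006,0.19,0,0,0,0,-1],[0.007,0.22,0,0,0,0,-1],[0.008,0.235,0,0,0,0,-1],[0.008,0.235,0,0,0,0,-1],[0.008,0.235,0,0,0,0,-1]]]'

```text
clock: 17.12
position: [0.5853, -0.3069, 0.1626]
ee_rot: [-3.141, 0.002, 0.0]
force: [0.2, 0.6, -0.5]
width: 1.001
gripper_force: 0.0
```

Emit:
jog_arm --motion '[[[0,0,0.03,0,0,0,-1],[0,0,0.065,0,0,0,-1],[0,0,0.095,0,0,0,-1],[0,0,0.115,0,0,0,-1],[0,0,0.126,0,0,0,-1],[0,0,0.126,0,0,0,1],[0,0,0.126,0,0,0,1],[0,0,0.126,0,0,0,1],[0,0,0.126,0,0,0,1],[0,0,0.126,0,0,0,1]]]'

```text
clock: 17.95
position: [0.5865, -0.3071, 0.0383]
ee_rot: [3.141, -0.001, 0.004]
force: [0.2, -0.4, -0.0]
width: 0.689
gripper_force: 0.0
```

Emit:
jog_arm --motion '[[[0,0,0,0,0,0,1],[0,0,0,0,0,0,1],[0,0,0,0,0,0,1],[0,0,0,0,0,0,1],[0,0,0,0,0,0,1],[0,0,0,0,0,0,1],[0,0,-0.02,0,0,0,1],[0,0,-0.05,0,0,0,1],[0,0,-0.085,0,0,0,1],[0,0,-0.12,0,0,0,1]]]'

```text
clock: 18.78
position: [0.5847, -0.3064, 0.1571]
ee_rot: [-3.141, 0.0, 0.003]
force: [0.7, -0.3, -0.5]
width: 0.471
gripper_force: 20.0
```

Emit:
jog_arm --motion '[[[0,-0.015,0,0,0,0,1],[0.001,-0.05,0,0,0,0,1],[0.001,-0.085,0,0,0,0,1],[0.002,-0.12,0,0,0,0,1],[0.002,-0.16,0,0,0,0,1],[0.003,-0.2,0,0,0,0,1],[0.004,-0.24,0,0,0,0,1],[0.004,-0.28,0,0,0,0,1],[0.005,-0.32,0,0,0,0,1],[0.005,-0.36,0,0,0,0,1]]]'

```text
clock: 19.62
position: [0.5901, 0.0551, 0.1564]
ee_rot: [3.141, -0.001, -0.0]
force: [1.6, -0.0, -1.0]
width: 0.48
gripper_force: 20.0
```

Emit:
jog_arm --motion '[[[0.001,-0.04,0,0,0,0,1],[0.001,-0.08,0,0,0,0,1],[0.002,-0.12,0,0,0,0,1],[0.002,-0.16,0,0,0,0,1],[0.003,-0.195,0,0,0,0,1],[0.004,-0.225,0,0,0,0,1],[0.004,-0.25,0,0,0,0,1],[0.004,-0.265,0,0,0,0,1],[0.004,-0.269,0,0,0,0,1],[0.004,-0.269,0,0,0,0,1]]]'

```text
clock: 20.45
position: [0.5942, 0.3226, 0.1561]
ee_rot: [3.141, 0.002, -0.001]
force: [0.2, 0.2, -1.0]
width: 0.475
gripper_force: 20.0
```

Emit:
jog_arm --motion '[[[0,0,0.02,0,0,0,1],[0,0,0.045,0,0,0,1],[0,0,0.06,0,0,0,1],[0,0,0.06,0,0,0,1]]]'

```text
clock: 20.78
position: [0.5935, 0.3175, 0.0931]
ee_rot: [3.137, -0.005, -0.007]
force: [-1.4, -0.8, -2.1]
width: 0.472
gripper_force: 20.0
```

```bash
python3 -c "
from h import *
wlook('w7',[(.595,.323)],.02,.035)"
```

```text
[0.59590161 0.32136319 0.09821842] 20.9833
```

View pics/w7.png

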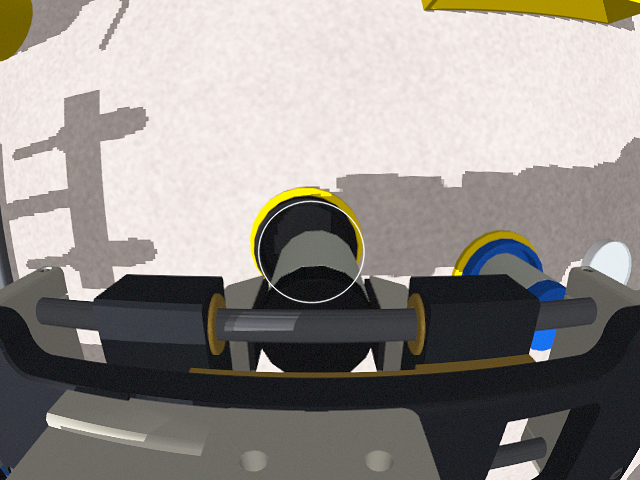

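Emit:
jog_arm --motion '[[[0.002,-0.003,0.01,0,0,0,1],[0.002,-0.003,0.025,0,0,0,1],[0.002,-0.003,0.04,0,0,0,1],[0.002,-0.003,0.05,0,0,0,1],[0.002,-0.003,0.054,0,0,0,1],[0.002,-0.003,0.054,0,0,0,1]]]'

```text
clock: 21.48
position: [0.5969, 0.3251, 0.0429]
ee_rot: [3.141, -0.001, 0.0]
force: [-0.4, -0.4, -0.9]
width: 0.473
gripper_force: 20.0
```

Emit:
jog_arm --motion '[[[0,0,0,0,0,0,-1],[0,0,0,0,0,0,-1],[0,0,0,0,0,0,-1],[0,0,0,0,0,0,-1],[0,0,-0.01,0,0,0,-1],[0,0,-0.04,0,0,0,-1],[0,0,-0.08,0,0,0,-1],[0,0,-0.12,0,0,0,-1],[0,0,-0.16,0,0,0,-1],[0,0,-0.16,0,0,0,-1]]]'

```text
clock: 22.32
position: [0.6002, 0.3276, 0.2131]
ee_rot: [-3.134, 0.001, -0.019]
force: [1.0, 0.3, 1.3]
width: 1.002
gripper_force: 0.0
```

```bash
python3 -c "
from h import *
wlook('w8',[],.02,.035)
cv2.imwrite('pics/s2.png',get_image('scene')[:,:,::-1])
print(camera_params('wrist')['T'][2,3])"
```

```text
[0.59623454 0.32480124 0.20237438] 22.5167
0.3589775350858859
```

View pics/s2.png

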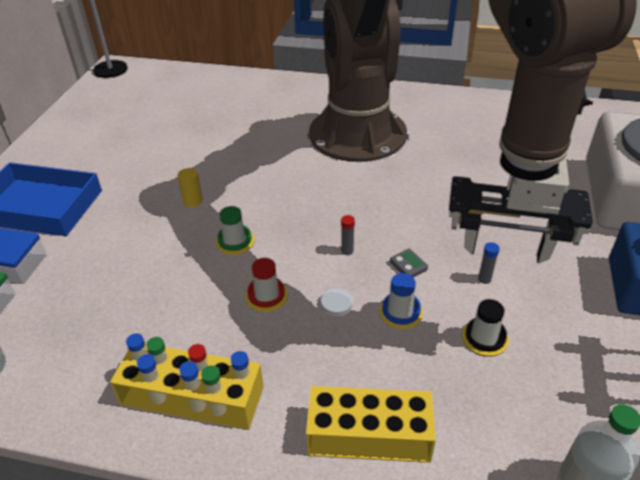

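View pics/w8.png

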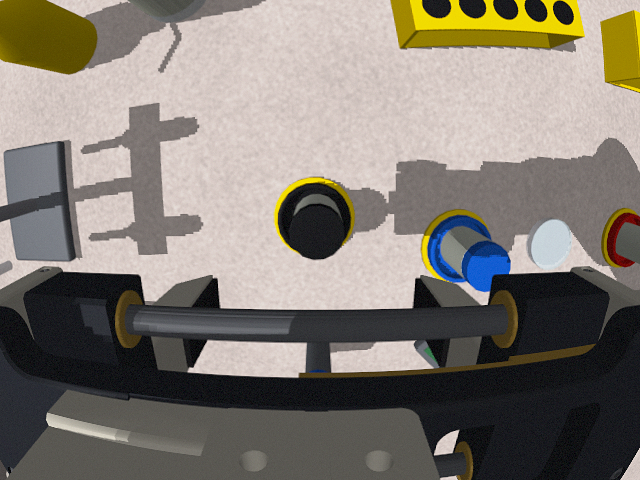

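All four jars stand upright in their own wells in the scene picture: green (232,230), red (264,285), blue (402,300) and black (488,325). Both tubes are where they were, and the gripper is clear.

```bash
python3 -c "
from cell import *
print(sign_off())"
```

```text
the job is handed in; nothing more can be done
None
```

All four jars are standing upright in the holders matching their cap colours and released, both slim tubes are untouched, and the job was handed in at about 22.5 s of the 91 s allowed.

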